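# Make up a honey set and a jam set

### The arm

A 6-joint arm with a two-finger parallel gripper is mounted at the origin on a cart in front of the work surface, level with it; the furniture and walls round the work are solid. World frame = base frame: x ahead of the robot, y to its left, z up, the work surface at z = 0. Lengths are in mm, angles in degrees, forces in N, time in s.
With the tool pointing down it reaches from about 300 to 850 mm from the base axis. Payload 4.2 kg.
Tool frame: the origin (TCP) lies midway between the tips of the shut fingers; the grasp point (between the pads) lies 19 mm behind it; x points along the fingers, z is the direction in which the jaws open and shut, and the axes are right-handed (so a half turn about x gives the same grasp; the last joint's range is limited). The gripper opens to 91 mm and grips with 3 to 60 N. Pads are 32 mm wide; open, the fingers measure 118 mm over their backs; the gripper's body (76 mm by 178 mm) begins 60 mm behind the grasp point.
Start: joints at [72.479, 18.312, 89.639, -0, 72.044, -1.146], TCP at [162.109, 551.692, 213.976] pointing down, gripper open.
Joint ranges: [-177.97, 177.97], [-48.28, 115.42], [12.27, 149.76], [-77.06, 257.06], [2.81, 150.46], [-146.56, 146.56]. Speed limits (degrees/s): [147.25, 147.25, 180, 180, 180, 180].

### API

Orientations are given as [roll, pitch, yaw] about the fixed x, y, z axes, in that order (R = Rz(yaw) Ry(pitch) Rx(roll)).
In Python, from workcell import env gives the robot as it stands.
- The arm moves only by the tool send_rows, never from a script. Its argument "commands" is a list that holds one entry, the list of rows, each a list of 6 numbers: the shift along the tool's x, y, z normalised to -1 to 1, where 1 is 0.1 m, then the turn, a rotation vector about the tool's x, y, z normalised to -1 to 1, where 1 is 2 pi rad. In form: [[[x, y, z, wx, wy, wz], ...]]. A call has 1 to 20 rows; each row is the pose to reach, as a shift and turn from the pose commanded when the call began, along the tool's axes at that moment, turning the shorter way round; what a row does not reach only later rows make up. A row lasts 1/8 s, in which the tool goes at most 62.5 mm and 10.7 degrees, less where a joint would pass 70% of its speed; a pose out of reach is approached as far as the arm can. A call with a number of a shift or a turn outside -1 to 1 is refused whole. A call with a gripper value outside its range is refused whole. "jaw" is the closure, from -1 (fully open) to 1 (shut), so that 0 is half open, set as the call begins (left out, the last holds). The fingers move at their own pace and stop on an object; "force" is the grip in N (left out, the last holds). Time passes only in rows, so rows that repeat a pose let the fingers close. It gives the time, the measured TCP pose, the force and the opening at its end, in the units of the state.
- env.state(): the state, without advancing time (a new reading comes with each control period).
- env.grab_frame(name): name is "side" or "top" or "wrist"; returns (picture, depth): 420x560x3 uint8, red, green, blue; 420x560 float32, mm along the optical axis (not along the pixel's ray), 0 where there is no reading.
- env.get_calibration(name): a dict with "mtx" (3x3 intrinsics, pixels), "dist_coeffs" ([k1, k2, p1, p2, k3] as OpenCV has them; the pictures are not rectified), "camera_from_world" (4x4, takes a point from world to camera coordinates). Camera axes: x right, y up, looking along -z (the intrinsics and any distortion apply to the point x, -y, -z); pixel columns grow to the right and rows downward; lengths in mm; the calibration is good to about 2 mm. A picture is of the moment at which its call begins: read the wrist's pose just before it. get_calibration takes no time and is no camera call; for the wrist camera it gives the pose at the moment of the call.
- env.job_done(): hands the job in, once; it reports no verdict.
The state is a dict: "time_s": time; "qpos": joint angles; "qvel": joint speeds; "effort": joint torques, N m; "ee_pos": TCP position; "ee_rot": TCP orientation; "force": force on the tool from outside, world axes, zero at the start; "torque": the same for the moment, N m; "gripper_width": finger opening in mm.
Only numpy, scipy, OpenCV 4.12 (cv2) and the standard library are available. Lean on these libraries where they do the work, as an engineer would, in place of code of your own. Each camera call takes 0.05 s, during which the arm holds its last target.

### The job

Make up the two gift sets from the things in front of you. The light wooden tray gets the honey jar (amber, gold lid), standing in the jar place beside the dark cookies that are already there, and the wooden honey dipper, laid lengthwise in the long lane; the blue tray gets the red jar and the dark purple jar (both with white lids), one upright in each jar place, and the white-handled jam spreader, laid lengthwise in its long lane. Leave the dark cookies and the light brown cookies beside the jars where they are.

Things in the scene. Friction and masses are not known exactly. Their poses are not given: they have to be found in the camera images.
- honey_tray: Low open tray of light wood, 178 x 166 mm (x, y), fixed; floor 4 mm thick, rim and partitions 10 mm above the worktop. Origin: centre of underside. Utensil lane 172 x 75 mm along x, centre (0, 42.5) mm. Two jar places 84 x 82 mm, centres (43.5, -39) and (-43.5, -39) mm. The +x place holds the dark cookies; the -x place is empty, for the honey jar.
- jam_tray: Low open tray, blue, same shape: 178 x 166 mm (x, y), fixed; floor 4 mm thick, rim and partitions 10 mm above the worktop. Origin: centre of underside. Utensil lane 172 x 75 mm along x, centre (0, 42.5) mm. Two jar places 84 x 82 mm, centres (43.5, -39) and (-43.5, -39) mm. Both jar places are empty.
- jar_honey: Tall slim jar, amber with a gold lid, diameter 56, height 95 mm. Origin: centre of the underside, z up. Stands upright on the worktop in a row with the two other jars and a cookie pack, in any order; rigid, about 0.3 kg.
- jar_berry: Jar, red with a white lid, diameter 60, height 72 mm. Origin: centre of the underside, z up. Stands upright on the worktop in a row with the two other jars and a cookie pack, in any order; rigid, about 0.3 kg.
- jar_plum: Jar, very dark purple with a white lid, diameter 66, height 88 mm. Origin: centre of the underside, z up. Stands upright on the worktop in a row with the two other jars and a cookie pack, in any order; rigid, about 0.3 kg.
- tan_cookies: Stack of light brown cookies in a tied bag, about 75 mm across and 84 mm high (the solid stack is 68 mm across, 56 mm high), standing in the row with the jars. Origin: centre of the underside. Loose and not needed: stays where it stands.
- dipper: Honey dipper of light wood, 146 mm long, lying flat: round handle 12 mm thick from x = -60 to +32 mm; grooved head (+x end) and end knob (-x), both 22 mm thick, with flats so that it does not roll. Origin: on its axis at mid-length, in the handle, 11 mm above what it lies on; x along the length. 35 g.
- spreader: Jam spreader, 148 mm long, lying flat: white handle 14 mm wide, 16 mm high, from x = -73 to +19 mm; steel blade 24 mm wide, 3 mm thick, on to x = +75 mm. Origin: on its axis at mid-length, in the handle, 8 mm above what it lies on; x along the length to the blade. 50 g.
- dark_cookies: Stack of dark cookies in a tied bag, about 70 mm across and 84 mm high (the solid stack is 68 mm across and 56 mm high), standing in the far (+x) jar place of the wooden tray. Origin: centre of the underside. Loose; leave it there.

How it is judged:
By the outcome, as a careful person would: the job done as asked, in the order asked, and still so for the second after the job is handed in, with the robot touching nothing.
It also fails if it takes over 125 s, if anything falls off the work surface, if the arm or the gripper's body presses on something with over 40 N, if the wrist force passes 120 N, or if a joint passes its speed limit or range.

## Working session

There is one attempt and no reset: what is moved stays moved. The work goes in short steps, Python scripts to look and compute and a tool call to move; the robot and the scene stay as the last step left them, time stands still between calls to the robot, and variables do not carry over. Pictures are saved under pics/ and viewed, and the job is handed in when it is done.

Besides the shell and the picture viewer there is one more tool, called after "Emit:" by a JSON object that holds its "name" and its "arguments". send_rows: Moves the arm, as the interface text tells. Its arguments: {"type":"object","properties":{"commands":{"type":"array","items":{"type":"array","items":{"type":"array","items":{"type":"number","minimum":-1,"maximum":1}}}},"jaw":{"type":"number"},"force":{"type":"number"}},"required":["commands"]}

```bash
mkdir -p pics; ls; python3 - <<'E'
from workcell import env
import cv2,numpy as np
print(env.state())
for n in ["top","side","wrist"]:
    p,d=env.grab_frame(n); np.savez(f"{n}0.npz",p=p,d=d)
    cv2.imwrite(f"pics/{n}0.png",p[:,:,::-1]); c=env.get_calibration(n); print(n,c)
E
```

```text
pics
{'time_s': 0.0, 'qpos': array([ 7.24775118e+01,  1.83536407e+01,  8.97070844e+01, -3.00068759e-03,
        7.20437189e+01, -1.14755466e+00]), 'qvel': array([-0.00073084,  0.145694  , -0.06806376,  0.04653501, -0.07297401,
        0.10839553]), 'effort': array([-2.43325470e-03, -4.12443209e+01, -2.31972849e+01,  7.23168603e-02,
        4.58345760e-02, -1.32565829e-04]), 'ee_pos': array([161.98273174, 551.18163521, 213.09564342]), 'ee_rot': array([-179.58293608,   89.895517  , -105.95694195]), 'force': array([0.15792814, 0.16224307, 0.03691272]), 'torque': array([-0.01451995, -0.00646614, -0.02460833]), 'gripper_width': 91.13152640856732}
top {'mtx': array([[471.82009821,   0.        , 291.28679305],
       [  0.        , 471.82009821, 210.71480376],
       [  0.        ,   0.        ,   1.        ]]), 'dist_coeffs': array([-0.00826208,  0.        ,  0.        ,  0.        ,  0.        ]), 'camera_from_world': array([[-1.84974903e-02, -9.99730745e-01, -1.40099800e-02,
        -3.15144827e-01],
       [ 9.87679721e-01, -2.04487096e-02,  1.55147088e-01,
        -5.60401184e+02],
   
[... 704 characters left out ...]
     [ 0.00000000e+00,  0.00000000e+00,  0.00000000e+00,
         1.00000000e+00]])}
wrist {'mtx': array([[289.32491096,   0.        , 280.61690578],
       [  0.        , 289.32491096, 208.43010729],
       [  0.        ,   0.        ,   1.        ]]), 'dist_coeffs': array([0.01882179, 0.        , 0.        , 0.        , 0.        ]), 'camera_from_world': array([[ 2.82579505e-01,  9.59242467e-01, -1.64701219e-03,
        -5.74185439e+02],
       [-9.24967737e-01,  2.72026959e-01, -2.65397852e-01,
         2.96191690e+01],
       [-2.54132858e-01,  7.65194266e-02,  9.64137577e-01,
        -3.91517661e+02],
       [ 0.00000000e+00,  0.00000000e+00,  0.00000000e+00,
         1.00000000e+00]])}
```

View pics/top0.png

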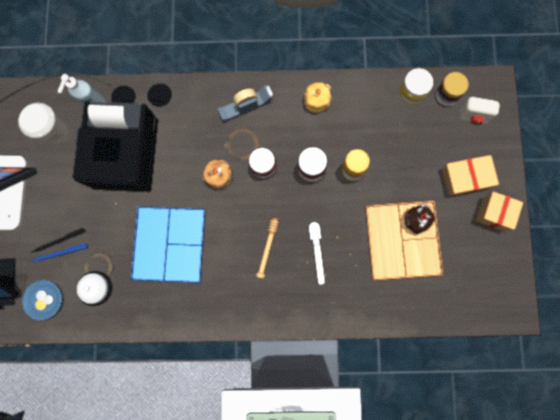

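View pics/side0.png

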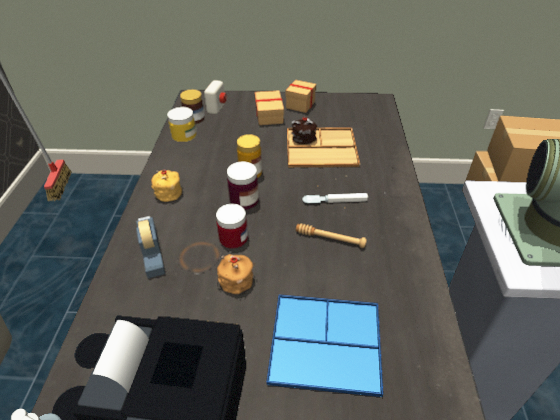

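View pics/wrist0.png

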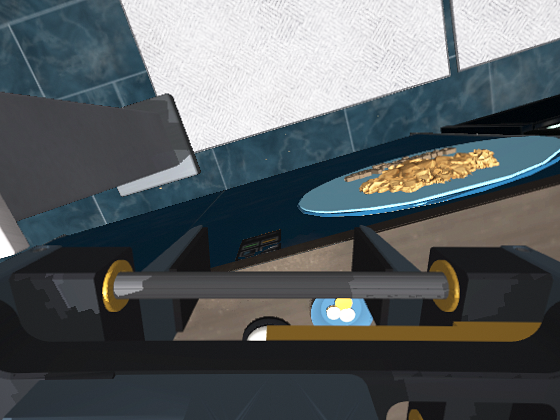

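```bash
cat > h.py <<'E'
import numpy as np,cv2
from scipy.spatial.transform import Rotation as Ro
def cloud(d,c):
    H,W=d.shape; u,v=np.meshgrid(np.arange(W),np.arange(H))
    p=cv2.undistortPoints(np.stack([u,v],-1).reshape(-1,1,2).astype(float),c["mtx"],c["dist_coeffs"]).reshape(H,W,2)
    P=np.stack([p[...,0]*d,-p[...,1]*d,-d],-1)
    T=c["camera_from_world"]; R,t=T[:3,:3],T[:3,3]
    return (P-t)@R
def Rt(s): 
    r,p,y=s["ee_rot"]; return Ro.from_euler("xyz",[r,p,y],degrees=True).as_matrix()
E
python3 - <<'E'
from workcell import env
from h import *
s=env.state(); print(Rt(s).round(3))
for n in ["top","side"]:
    z=np.load(n+"0.npz");p=z["p"];d=z["d"];c=env.get_calibration(n)
    X=cloud(d,c); np.save(n+"X.npy",X)
    # table height check
    m=(X[...,0]>300)&(X[...,0]<750)&(abs(X[...,1])<450)&(abs(X[...,2])<25)&(d>0)
    print(n,"table z",np.percentile(X[m][:,2],[5,50,95]))
    # connected comps above 5mm... 
    m=((X[...,2]>(5.5))&(X[...,2]<150)&(d>0)&(X[...,0]>250)&(X[...,0]<720)&(abs(X[...,1])<420)).astype(np.uint8)
    k,l,st,ce=cv2.connectedComponentsWithStats(m)
    for i in range(1,k):
        if st[i,4]<40: continue
        Q=X[l==i]; col=np.median(p[l==i],0)
        print(i,st[i],ce[i].round(),"min",Q.min(0).round(),"max",Q.max(0).round(),"med",np.median(Q,0).round(),col)
E
```

```text
[[-0.    -0.959  0.282]
 [-0.001  0.282  0.959]
 [-1.     0.    -0.001]]
top table z [-4.23625389 -0.31778316  6.46914784]
1 [  97  139   58   54 2735] [125. 165.] min [619. 324.   6.] max [720. 420. 127.] med [664. 359. 119.] [21. 23. 26.]
2 [250 148  26  31 629] [263. 163.] min [648.  26.   6.] max [716.  86.  76.] med [671.  54.  70.] [253. 253. 254.]
3 [299 148  28  35 786] [312. 164.] min [636. -95.   6.] max [700. -31.  94.] med [661. -62.  86.] [253. 253. 254.]
4 [342 149  28  32 642] [355. 165.] min [ 637. -191.    6.] max [ 692. -136.  101.] med [ 657. -161.   92.] [251.  236.  128.5]
15 [203 160  29  28 613] [217. 173.] min [624. 133.   6.] max [691. 198.  69.] med [654. 162.  46.] [224. 160.  99.]
16 [443 161  23  34 585] [455. 177.] min [ 595. -420.    6.] max [ 672. -381.   52.] med [ 634. -399.   46.] [252. 225. 149.]
37 [379 201  59  73 960] [417. 219.] min [ 411. -361.    6.] max [ 583. -224.   81.] med [ 536. -305.   47.] [107.   80.5  66. ]
40 [366 205  12  64 123] [370. 234.] min [ 424. -218.    6.] max [ 576. -192.   14.] med [ 508. -198.    9.] [230. 173. 113.]
4
[... 1059 characters left out ...]
317. 164.] min [ 412. -219.    6.] max [ 577. -186.   10.] med [ 503. -193.    8.] [148.5 100.   57.5]
11 [302 194  66  10 411] [335. 198.] min [392. -82.   6.] max [539. -49.  18.] med [465. -66.  10.] [234. 240. 237.]
12 [295 224  71  24 479] [329. 235.] min [409.  25.   6.] max [552.  81.  23.] med [484.  53.  15.] [194. 150.  97.]
14 [ 217  255   37   38 1098] [234. 273.] min [626. 139.   6.] max [693. 204.  64.] med [657. 183.  44.] [190. 133.  75.]
16 [ 266  294  117  102 1484] [327. 345.] min [401. 203.   6.] max [587. 379.  14.] med [492. 295.   9.] [ 57.  93. 138.]
113 [ 158  317   88   98 4780] [206. 352.] min [620. 330.   6.] max [720. 420. 125.] med [664. 380. 121.] [24. 26. 29.]
```

```bash
python3 - <<'E'
from workcell import env
from h import *
for n in ["top","side"]:
    z=np.load(n+"0.npz");p=z["p"].astype(int);d=z["d"];X=np.load(n+"X.npy");c=env.get_calibration(n)
    T=c["camera_from_world"];R,t=T[:3,:3],T[:3,3];o=-t@R
    print(n)
    for nm,xy,h in [("berry",(673,55),72),("plum",(664,-60),88),("honey",(660,-160),95),("tan",(656,165),50)]:
        D=np.hypot(X[...,0]-xy[0],X[...,1]-xy[1])
        m=(D<45)&(abs(X[...,2]-h)<7)&(d>0)
        Q=X[m]; (cc,r)=cv2.minEnclosingCircle(Q[:,:2].astype(np.float32))
        print(nm,m.sum(),Q.mean(0).round(1),"circ",np.round(cc,1),round(r,1))
    def plane(uvs,zz):
        q=cv2.undistortPoints(np.array(uvs,float).reshape(-1,1,2),c["mtx"],c["dist_coeffs"]).reshape(-1,2)
        dr=np.c_[q[:,0],-q[:,1],-np.ones(len(q))]@R
        return o+dr*((zz-o[2])/dr[:,2])[:,None]
    hsv=cv2.cvtColor(z["p"],cv2.COLOR_RGB2HSV)
    masks={"jam":((hsv[...,0]>95)&(hsv[...,0]<115)&(hsv[...,1]>100)&(hsv[...,2]>90),7,(490,290)),
     "wood":((hsv[...,0]>8)&(hsv[...,0]<28)&(hsv[...,1]>50)&(hsv[...,2]>110),7,(490,-280))}
    for nm,(m,zz,xy) in masks.items():
        m=m&(np.abs(X[...,0]-xy[0])<120)&(np.abs(X[...,1]-xy[1])<115)
        k,l,st,ce=cv2.connectedComponentsWithStats(cv2.morphologyEx(m.astype(np.uint8),cv2.MORPH_CLOSE,np.ones((5,5))))
        i=1+np.argmax(st[1:,4]); v,u=np.nonzero(l==i)
        P=plane(np.c_[u,v],zz)[:,:2]; hull=cv2.convexHull(P.astype(np.float32))
        print(nm,len(u),cv2.minAreaRect(hull), P.min(0).round(),P.max(0).round())
    for nm,xy,zz in [("dipper",(480,48),12),("spreader",(468,-68),12)]:
        m=(np.abs(X[...,0]-xy[0])<95)&(np.abs(X[...,1]-xy[1])<45)&((z["p"].max(-1)>110))
        v,u=np.nonzero(m); P=plane(np.c_[u,v],zz)[:,:2]; mu=P.mean(0); w,V=np.linalg.eigh(np.cov(P.T)); a=V[:,1]*np.sign(V[0,1]); s=(P-mu)@a
        b=(P-mu)@np.array([-a[1],a[0]])
        print(nm,len(u),"mid",(mu+a*(s.max()+s.min())/2).round(1),"len",round(np.ptp(s),1),"ang",np.degrees(np.arctan2(a[1],a[0])).round(2))
        print([ (int(x),round(np.ptp(b[abs(s-x)<5]),0)) for x in range(-70,75,10) if (abs(s-x)<5).any()])
E
```

```text
top
berry 461 [677.7  55.5  70.9] circ [678.3  55.3] 29.2
plum 575 [669.  -62.5  86.8] circ [669.6 -62.5] 31.7
honey 424 [ 665.1 -164.1   93.7] circ [ 665.5 -164.3] 26.9
tan 412 [656.8 164.8  47.3] circ [657.5 164.1] 32.4
jam 5122 ((491.5718994140625, 288.1830139160156), (167.9019012451172, 179.02713012695312), 86.71794891357422) [399. 201.] [585. 376.]
wood 4874 ((490.3515625, -279.051513671875), (184.53677368164062, 172.3280487060547), 2.949864387512207) [ 395. -369.] [ 586. -190.]
dipper 484 mid [477.8  48.2] len 151.0 ang -15.69
[(-70, np.float64(25.0)), (-60, np.float64(23.0)), (-50, np.float64(16.0)), (-40, np.float64(16.0)), (-30, np.float64(16.0)), (-20, np.float64(16.0)), (-10, np.float64(16.0)), (0, np.float64(16.0)), (10, np.float64(16.0)), (20, np.float64(16.0)), (30, np.float64(16.0)), (40, np.float64(20.0)), (50, np.float64(23.0)), (60, np.float64(22.0)), (70, np.float64(20.0))]
spreader 785 mid [425.9  59.7] len 1327.4 ang -69.5
[(-70, np.float64(0.0)), (-60, np.float64(380.0)), (-40, np.float64(0.0)), (-30, np.float64(21.0)), (-20, np.float64(0.0)), (-10, np.float64(6
[... 814 characters left out ...]
p.float64(16.0)), (-30, np.float64(16.0)), (-20, np.float64(16.0)), (-10, np.float64(16.0)), (0, np.float64(16.0)), (10, np.float64(15.0)), (20, np.float64(16.0)), (30, np.float64(16.0)), (40, np.float64(27.0)), (50, np.float64(27.0)), (60, np.float64(25.0)), (70, np.float64(22.0))]
spreader 518 mid [464.6 -65. ] len 149.7 ang 6.16
[(-70, np.float64(24.0)), (-60, np.float64(24.0)), (-50, np.float64(27.0)), (-40, np.float64(28.0)), (-30, np.float64(28.0)), (-20, np.float64(28.0)), (-10, np.float64(47.0)), (0, np.float64(24.0)), (10, np.float64(24.0)), (20, np.float64(24.0)), (30, np.float64(14.0)), (40, np.float64(24.0)), (50, np.float64(24.0)), (60, np.float64(24.0)), (70, np.float64(24.0))]
```

Emit:
{"name": "send_rows", "arguments": {"commands": [[[0, -0.42, -0.39, 0, 0, 0], [0, -0.84, -0.786, 0, 0, 0], [0, -0.84, -0.786, 0, 0, 0]]], "jaw": 0}}

```text
time_s: 0.52
ee_pos: [221.6, 449.6, 213.9]
ee_rot: [-167.2, 89.9, -93.7]
force: [-1.0, -0.5, -0.9]
gripper_width: 64.3
```

Emit:
{"name": "send_rows", "arguments": {"commands": [[[0, -0.42, -0.39, 0, 0, 0], [0, -0.84, -0.786, 0, 0, 0]]]}}

```text
time_s: 0.78
ee_pos: [279.4, 353.4, 213.8]
ee_rot: [-4.9, 90.0, 68.9]
force: [0.8, 0.1, -0.6]
gripper_width: 46.5
```

Emit:
{"name": "send_rows", "arguments": {"commands": [[[0, -0.42, -0.39, 0, 0, 0], [0, -0.84, -0.786, 0, 0, 0]]]}}

```text
time_s: 1.02
ee_pos: [338.2, 253.9, 214.0]
ee_rot: [-17.1, 89.9, 56.6]
force: [1.0, 0.7, 0.7]
gripper_width: 45.8
```

Emit:
{"name": "send_rows", "arguments": {"commands": [[[0, -0.42, -0.39, 0, 0, 0], [0, -0.84, -0.786, 0, 0, 0], [0, -0.84, -0.786, 0, 0, 0]]]}}

```text
time_s: 1.4
ee_pos: [397.7, 153.3, 213.9]
ee_rot: [-78.0, 90.0, -4.7]
force: [-0.0, 0.0, -0.1]
gripper_width: 45.5
```

Emit:
{"name": "send_rows", "arguments": {"commands": [[[0, -0.42, -0.39, 0, 0, 0], [0, -0.84, -0.786, 0, 0, 0], [0, -0.84, -0.786, 0, 0, 0], [0, -0.84, -0.786, 0, 0, 0]]]}}

```text
time_s: 1.9
ee_pos: [453.9, 57.6, 213.7]
ee_rot: [62.7, 89.9, 136.3]
force: [0.6, 0.1, -1.0]
gripper_width: 45.3
```

```bash
cat >> h.py <<'E'
def shot(env,n,tag):
    c=env.get_calibration(n); p,d=env.grab_frame(n); cv2.imwrite(f"pics/{tag}.png",p[:,:,::-1]); return p,d,cloud(d,c)
def go(env,x,y,z,az):
    "print tool-axis deltas (units 0.1m) and turn to target TCP"
    s=env.state();R=Rt(s);t=np.array([x,y,z])
    D=(t-s["ee_pos"])@R
    a=np.degrees(np.arctan2(R[1,2],R[0,2])); da=(az-a+180)%360-180
    print("at",s["ee_pos"].round(1),"az",a.round(2),"w",round(s["gripper_width"],1),"t",round(s["time_s"],2),"F",s["force"].round(1),"->D",(D/100).round(3),"wx",round(-da/360,4))
E
python3 - <<'E'
from workcell import env
from h import *
go(env,454.4,55.7,6,74.3)
p,d,X=shot(env,"wrist","w1")
np.savez("w1.npz",p=p,d=d,X=X)
E
```

```text
at [453.9  57.6 213.7] az 73.66 w 45.3 t 1.9 F [ 0.6  0.1 -1. ] ->D [ 2.076 -0.012 -0.018] wx -0.0018
```

View pics/w1.png

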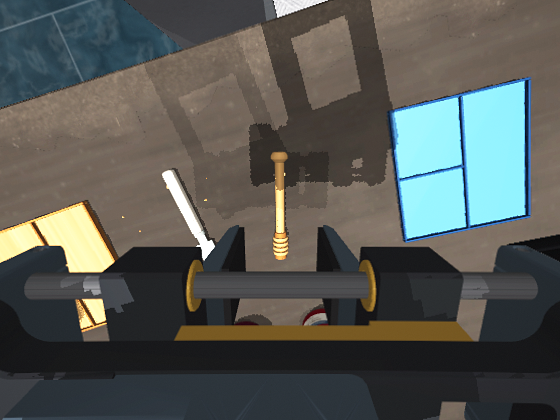

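```bash
python3 - <<'E'
from h import *
z=np.load("w1.npz");p=z["p"].astype(int);X=z["X"];d=z["d"]
for nm,(u0,u1,v0,v1),lo in [("dip",(265,297,145,262),6),("spr",(150,214,165,250),7)]:
    S=X[v0:v1,u0:u1].reshape(-1,3); S=S[(S[:,2]>lo)&(S[:,2]<30)]
    P=S[:,:2]; mu=P.mean(0); w,V=np.linalg.eigh(np.cov(P.T)); a=V[:,1]*np.sign(V[0,1]); s=(P-mu)@a
    print(nm,len(S),"mid",mu+a*(s.max()+s.min())/2,"len",np.ptp(s),"ends",mu+a*s.min(),mu+a*s.max(),"ang",np.degrees(np.arctan2(a[1],a[0])),"zmax",S[:,2].max())
m=(X[...,2]<4)&(X[...,2]>-8)&(d>0);print(np.median(X[m][:,2]))
E
```

```text
dip 1153 mid [477.86182117  48.9067238 ] len 145.03934565787637 ends [408.0059406  68.3812943] [547.71770175  29.43215329] ang -15.5775196332318 zmax 24.004319468303805
spr 1026 mid [450.38030487 -69.44687528] len 120.67933176104148 ends [390.32534252 -75.30151234] [510.43526722 -63.59223821] ang 5.568054958882861 zmax 17.987744532407746
0.12970530261174282
```

Emit:
{"name": "send_rows", "arguments": {"commands": [[[0.5, -0.01, -0.018, -0.0018, 0, 0], [1.0, -0.01, -0.018, -0.0018, 0, 0], [1.0, -0.01, -0.018, -0.0018, 0, 0]]]}}

```text
time_s: 2.33
ee_pos: [451.3, 55.5, 111.5]
ee_rot: [108.2, 89.5, -177.4]
force: [-0.3, 0.5, 0.1]
gripper_width: 45.6
```

Emit:
{"name": "send_rows", "arguments": {"commands": [[[0.4, 0, 0, 0, 0, 0], [0.7, 0, 0, 0, 0, 0], [0.95, 0, 0, 0, 0, 0], [0.99, 0, 0, 0, 0, 0], [0.99, 0, 0, 0, 0, 0]]]}}

```text
time_s: 2.95
ee_pos: [456.1, 54.9, 16.4]
ee_rot: [-65.7, 89.8, 8.6]
force: [0.3, 0.3, 0.2]
gripper_width: 45.9
```

```bash
python3 - <<'E'
from workcell import env
from h import *
go(env,454,55.6,6,74.3)
E
```

```text
at [456.1  54.9  16.4] az 74.32 w 45.9 t 2.95 F [0.3 0.3 0.2] ->D [0.104 0.022 0.001] wx 0.0001
```

Emit:
{"name": "send_rows", "arguments": {"commands": [[[0.1, 0.02, 0, 0, 0, 0], [0.1, 0.02, 0, 0, 0, 0], [0.1, 0.02, 0, 0, 0, 0]]]}}

```text
time_s: 3.32
ee_pos: [452.9, 54.8, 5.2]
ee_rot: [-56.2, 90.0, 18.1]
force: [-0.6, 0.5, -0.5]
gripper_width: 46.0
```

```bash
python3 - <<'E'
from workcell import env
from h import *
go(env,454,55.6,6,74.3)
E
```

```text
at [452.9  54.8   5.2] az 74.27 w 46.0 t 3.33 F [-0.6  0.5 -0.5] ->D [-0.008 -0.008  0.011] wx -0.0001
```

Emit:
{"name": "send_rows", "arguments": {"commands": [[[0, 0, 0, 0, 0, 0], [0, 0, 0, 0, 0, 0], [0, 0, 0, 0, 0, 0], [0, 0, 0, 0, 0, 0], [0, 0, 0, 0, 0, 0], [0, 0, 0, 0, 0, 0]]], "jaw": 1, "force": 15}}

```text
time_s: 4.08
ee_pos: [452.8, 54.8, 4.9]
ee_rot: [-16.8, 90.0, 57.5]
force: [0.6, -0.4, 0.2]
gripper_width: 11.7
```

Emit:
{"name": "send_rows", "arguments": {"commands": [[[-0.3, 0, 0, 0, 0, 0], [-0.7, 0, 0, 0, 0, 0], [-1, 0, 0, 0, 0, 0], [-1, 0, 0, 0, 0, 0], [-1, 0, 0, 0, 0, 0]]]}}

```text
time_s: 4.7
ee_pos: [452.0, 54.7, 104.1]
ee_rot: [106.9, 89.9, -178.8]
force: [-0.2, -0.0, -0.8]
gripper_width: 12.2
```

```bash
python3 - <<'E'
from workcell import env
from h import *
import math
# tray frames
def tp(c,yaw,x,y):
    a=math.radians(yaw); return c[0]+x*math.cos(a)-y*math.sin(a), c[1]+x*math.sin(a)+y*math.cos(a)
W=((491,-278),3.0);J=((492.4,289.5),-3.3)
for n,T in (("W",W),("J",J)):
    for q in [(-30,42.5),(-10,42.5),(43.5,-39),(-43.5,-39)]: print(n,q,np.round(tp(*T,*q),1))
x,y=tp(*W,-30,42.5)
go(env,x,y,106,93)
p,d,X=shot(env,"wrist","w2")
E
```

```text
W (-30, 42.5) [ 458.8 -237.1]
W (-10, 42.5) [ 478.8 -236.1]
W (43.5, -39) [ 536.5 -314.7]
W (-43.5, -39) [ 449.6 -319.2]
J (-30, 42.5) [464.9 333.7]
J (-10, 42.5) [484.9 332.5]
J (43.5, -39) [533.6 248.1]
J (-43.5, -39) [446.7 253.1]
at [452.   54.7 104.1] az 74.27 w 12.2 t 4.7 F [-0.2 -0.  -0.8] ->D [-0.019 -0.857 -2.791] wx -0.052
```

View pics/w2.png

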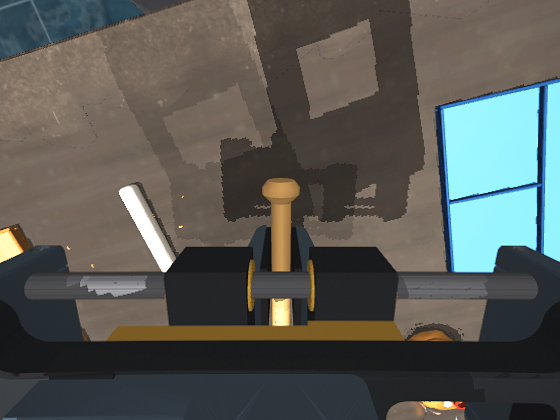

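Emit:
{"name": "send_rows", "arguments": {"commands": [[[0, -0.14, -0.46, 0, 0, 0], [0, -0.286, -0.93, 0, 0, 0]]]}}

```text
time_s: 5.0
ee_pos: [454.3, -43.1, 103.5]
ee_rot: [97.1, 89.8, 171.5]
force: [0.7, -0.6, 0.4]
gripper_width: 12.2
```

Emit:
{"name": "send_rows", "arguments": {"commands": [[[0, -0.14, -0.46, 0, 0, 0], [0, -0.286, -0.93, 0, 0, 0]]]}}

```text
time_s: 5.25
ee_pos: [456.5, -141.0, 103.5]
ee_rot: [83.0, 89.8, 157.3]
force: [0.9, 0.6, -0.5]
gripper_width: 12.0
```

Emit:
{"name": "send_rows", "arguments": {"commands": [[[0, -0.14, -0.46, -0.026, 0, 0], [0, -0.286, -0.93, -0.052, 0, 0], [0, -0.286, -0.93, -0.052, 0, 0], [0, -0.286, -0.93, -0.052, 0, 0], [0, -0.286, -0.93, -0.052, 0, 0]]]}}

```text
time_s: 5.88
ee_pos: [459.3, -235.7, 104.3]
ee_rot: [48.6, 89.9, 141.6]
force: [-0.4, -0.1, 0.2]
gripper_width: 12.0
```

```bash
python3 - <<'E'
from workcell import env
from h import *
go(env,458.8,-237.1,12,93)
p,d,X=shot(env,"wrist","w3"); np.savez("w3.npz",p=p,d=d,X=X)
E
```

```text
at [ 459.3 -235.7  104.3] az 93.04 w 12.0 t 5.88 F [-0.4 -0.1  0.2] ->D [ 0.923  0.005 -0.015] wx 0.0001
```

View pics/w3.png

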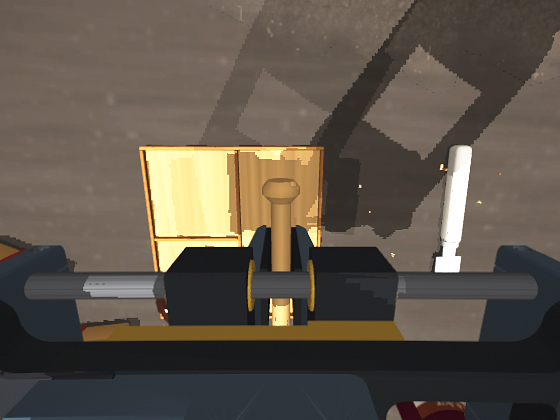

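Emit:
{"name": "send_rows", "arguments": {"commands": [[[0.4, 0, -0.013, 0, 0, 0], [0.7, 0, -0.013, 0, 0, 0], [0.85, 0, -0.013, 0, 0, 0], [0.92, 0, -0.013, 0, 0, 0], [0.92, 0, -0.013, 0, 0, 0], [0.92, 0, -0.013, 0, 0, 0]]]}}

```text
time_s: 6.68
ee_pos: [460.6, -238.7, 13.8]
ee_rot: [-119.0, 89.9, -26.0]
force: [0.6, -0.1, -0.9]
gripper_width: 11.8
```

```bash
python3 - <<'E'
from workcell import env
from h import *
go(env,458.8,-237.1,10,93)
E
```

```text
at [ 460.6 -238.7   13.8] az 92.99 w 11.8 t 6.67 F [ 0.6 -0.1 -0.9] ->D [0.038 0.017 0.017] wx -0.0
```

Emit:
{"name": "send_rows", "arguments": {"commands": [[[0.03, 0, 0, 0, 0, 0], [0.03, 0, 0, 0, 0, 0], [0.03, 0, 0, 0, 0, 0]]]}}

```text
time_s: 7.05
ee_pos: [459.9, -238.4, 10.0]
ee_rot: [-98.7, 90.0, -5.7]
force: [-0.1, 0.0, -0.6]
gripper_width: 11.9
```

Emit:
{"name": "send_rows", "arguments": {"commands": [[[0, 0, 0, 0, 0, 0], [0, 0, 0, 0, 0, 0], [0, 0, 0, 0, 0, 0], [0, 0, 0, 0, 0, 0]]], "jaw": 0.35}}

```text
time_s: 7.55
ee_pos: [459.9, -238.3, 9.9]
ee_rot: [-35.8, 90.0, 57.2]
force: [0.1, -0.1, 1.3]
gripper_width: 29.4
```

Emit:
{"name": "send_rows", "arguments": {"commands": [[[-0.2, 0, 0, 0, 0, 0], [-0.6, 0, 0, 0, 0, 0], [-1, 0, 0, 0, 0, 0], [-1, 0, 0, 0, 0, 0]]]}}

```text
time_s: 8.05
ee_pos: [461.9, -239.4, 113.0]
ee_rot: [-120.8, 89.6, -27.8]
force: [0.6, 0.2, -1.0]
gripper_width: 29.9
```

```bash
python3 - <<'E'
from workcell import env
from h import *
p,d,X=shot(env,"wrist","w4")
p,d,X=shot(env,"top","t4")
go(env,453,-69.2,105,96)
E
```

```text
at [ 459.6 -238.2  109.8] az 92.99 w 30.0 t 8.15 F [-0.1  0.9 -0.3] ->D [ 0.048 -0.023  1.691] wx -0.0084
```

View pics/w4.png

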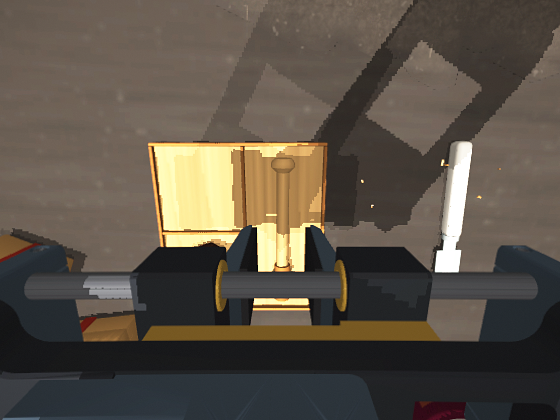

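View pics/t4.png

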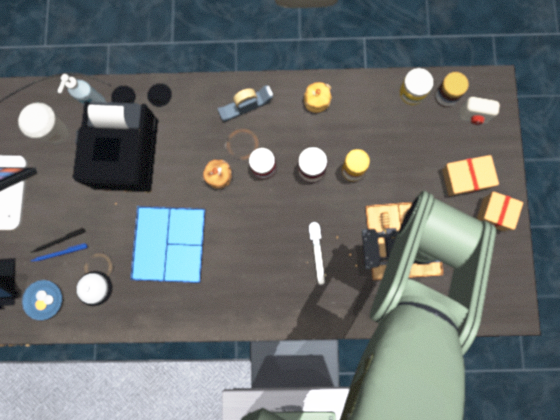

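Emit:
{"name": "send_rows", "arguments": {"commands": [[[-0.2, -0.35, 0.1, 0, 0, 0], [-0.3, -0.7, 0.22, 0, 0, 0], [-0.3, -1, 0.33, 0, 0, 0]]], "jaw": -0.75}}

```text
time_s: 8.52
ee_pos: [558.8, -199.6, 139.0]
ee_rot: [62.1, 89.9, 155.1]
force: [-0.0, -0.2, -0.1]
gripper_width: 56.8
```

Emit:
{"name": "send_rows", "arguments": {"commands": [[[-0.1, -0.55, 0.16, 0, 0, 0], [-0.1, -1, 0.32, 0, 0, 0], [-0.1, -1, 0.32, 0, 0, 0], [-0.1, -1, 0.32, 0, 0, 0]]]}}

```text
time_s: 9.02
ee_pos: [654.7, -162.9, 147.9]
ee_rot: [76.7, 89.7, 169.7]
force: [-0.5, -0.6, -0.4]
gripper_width: 80.0
```

```bash
python3 - <<'E'
from workcell import env
from h import *
go(env,666.5,-161.5,31,93)
p,d,X=shot(env,"wrist","w5"); np.savez("w5.npz",p=p,d=d,X=X)
E
```

```text
at [ 654.7 -162.9  147.9] az 93.01 w 80.0 t 9.03 F [-0.5 -0.6 -0.4] ->D [ 1.168 -0.124  0.006] wx 0.0
```

View pics/w5.png

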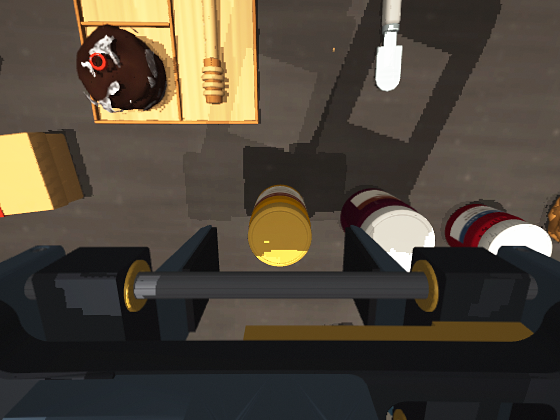

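Honey lid is centred at about (280,236), between the fingers; dipper head at (213,80) inside its lane. I'll measure the lids from this view.

```bash
python3 - <<'E'
from h import *
z=np.load("w5.npz");X=z["X"];d=z["d"]
for nm,(u0,u1,v0,v1),h in [("honey",(240,320,185,270),95),("plum",(355,445,200,270),88),("berry",(470,556,215,270),72)]:
    S=X[v0:v1,u0:u1].reshape(-1,3); S=S[abs(S[:,2]-h)<4]
    c,r=cv2.minEnclosingCircle(S[:,:2].astype(np.float32)); print(nm,len(S),np.round(c,1),round(r,1),S.mean(0).round(1))
E
```

```text
honey 3064 [ 665.8 -163.2] 26.8 [ 664.6 -163.5   94.9]
plum 2539 [664.8 -61.3] 30.7 [659.9 -60.8  87.8]
berry 1303 [674.6  56. ] 28.5 [663.7  54.8  71.7]
```

Emit:
{"name": "send_rows", "arguments": {"commands": [[[0.2, -0.115, -0.006, 0, 0, 0], [0.5, -0.115, -0.006, 0, 0, 0], [0.8, -0.115, -0.006, 0, 0, 0], [1, -0.115, -0.006, 0, 0, 0], [1, -0.115, -0.006, 0, 0, 0]]]}}

```text
time_s: 9.7
ee_pos: [665.7, -163.0, 46.9]
ee_rot: [71.2, 89.7, 164.1]
force: [-0.4, 0.4, -0.0]
gripper_width: 79.7
```

Emit:
{"name": "send_rows", "arguments": {"commands": [[[0.16, 0, 0, 0, 0, 0], [0.16, 0, 0, 0, 0, 0], [0.16, 0, 0, 0, 0, 0]]]}}

```text
time_s: 10.07
ee_pos: [668.0, -163.1, 34.4]
ee_rot: [-101.0, 89.9, -8.0]
force: [-0.2, 0.1, -0.2]
gripper_width: 79.7
```

```bash
python3 - <<'E'
from workcell import env
from h import *
go(env,666,-163.2,31,93)
E
```

```text
at [ 668.  -163.1   34.4] az 92.99 w 79.7 t 10.07 F [-0.2  0.1 -0.2] ->D [ 0.034  0.02  -0.   ] wx -0.0
```

Emit:
{"name": "send_rows", "arguments": {"commands": [[[0, 0, 0, 0, 0, 0], [0, 0, 0, 0, 0, 0], [0, 0, 0, 0, 0, 0], [0, 0, 0, 0, 0, 0], [0, 0, 0, 0, 0, 0]]], "jaw": 1, "force": 30}}

```text
time_s: 10.7
ee_pos: [667.9, -163.0, 34.3]
ee_rot: [-99.0, 90.0, -6.0]
force: [-0.1, 0.6, 2.5]
gripper_width: 55.4
```

Emit:
{"name": "send_rows", "arguments": {"commands": [[[-0.2, 0, 0, 0, 0, 0], [-0.5, 0, 0, 0, 0, 0], [-0.8, 0, 0, 0, 0, 0], [-1, 0, 0, 0, 0, 0], [-1, 0, 0, 0, 0, 0]]]}}

```text
time_s: 11.32
ee_pos: [668.3, -163.1, 134.9]
ee_rot: [-105.0, 89.9, -12.0]
force: [-0.7, 0.9, -2.6]
gripper_width: 55.5
```

```bash
python3 - <<'E'
from workcell import env
from h import *
go(env,449.6,-319.2,135,93)
E
```

```text
at [ 668.3 -163.1  134.9] az 93.0 w 55.5 t 11.32 F [-0.7  0.9 -2.6] ->D [-0.005  2.266 -1.445] wx -0.0
```

Emit:
{"name": "send_rows", "arguments": {"commands": [[[0, 0.3, -0.1, 0, 0, 0], [0, 0.6, -0.3, 0, 0, 0], [0, 0.9, -0.48, 0, 0, 0]]]}}

```text
time_s: 11.7
ee_pos: [578.3, -215.7, 131.7]
ee_rot: [67.0, 89.8, 160.0]
force: [0.1, -0.4, -2.5]
gripper_width: 56.1
```

Emit:
{"name": "send_rows", "arguments": {"commands": [[[0, 0.4, -0.2, 0, 0, 0], [0, 0.9, -0.48, 0, 0, 0]]]}}

```text
time_s: 11.95
ee_pos: [491.2, -268.1, 132.0]
ee_rot: [55.8, 89.8, 148.9]
force: [0.1, -0.8, -2.9]
gripper_width: 55.8
```

Emit:
{"name": "send_rows", "arguments": {"commands": [[[0, 0.3, -0.3, 0, 0, 0], [0, 0.466, -0.485, 0, 0, 0], [0, 0.466, -0.485, 0, 0, 0], [0, 0.466, -0.485, 0, 0, 0]]]}}

```text
time_s: 12.45
ee_pos: [448.8, -318.4, 132.9]
ee_rot: [31.9, 89.9, 124.9]
force: [0.1, 0.7, -3.2]
gripper_width: 55.8
```

```bash
python3 - <<'E'
from workcell import env
from h import *
go(env,449.6,-319.2,39,93)
p,d,X=shot(env,"wrist","w6")
E
```

```text
at [ 448.8 -318.4  132.9] az 92.99 w 55.8 t 12.45 F [ 0.1  0.7 -3.2] ->D [ 0.939 -0.008 -0.01 ] wx -0.0
```

View pics/w6.png

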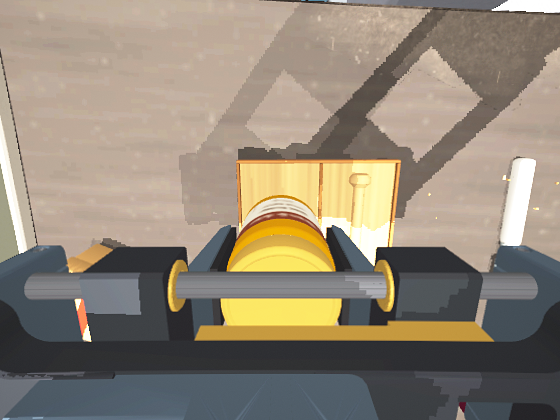

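Emit:
{"name": "send_rows", "arguments": {"commands": [[[0.3, -0.005, -0.008, 0, 0, 0], [0.6, -0.005, -0.008, 0, 0, 0], [0.8, -0.005, -0.008, 0, 0, 0], [0.9, -0.005, -0.008, 0, 0, 0], [0.92, -0.005, -0.008, 0, 0, 0], [0.92, -0.005, -0.008, 0, 0, 0], [0.92, -0.005, -0.008, 0, 0, 0]]]}}

```text
time_s: 13.38
ee_pos: [450.0, -320.2, 42.7]
ee_rot: [-125.7, 89.9, -32.7]
force: [-0.0, 0.6, -2.4]
gripper_width: 55.5
```

```bash
python3 - <<'E'
from workcell import env
from h import *
go(env,449.6,-319.2,38.5,93)
E
```

```text
at [ 450.  -320.2   42.7] az 93.0 w 55.5 t 13.38 F [-0.   0.6 -2.4] ->D [0.042 0.004 0.01 ] wx -0.0
```

Emit:
{"name": "send_rows", "arguments": {"commands": [[[0.02, 0, 0, 0, 0, 0], [0.035, 0, 0, 0, 0, 0], [0.035, 0, 0, 0, 0, 0], [0.035, 0, 0, 0, 0, 0]]]}}

```text
time_s: 13.88
ee_pos: [449.5, -319.9, 38.4]
ee_rot: [-14.3, 90.0, 78.7]
force: [-0.3, -0.4, -3.1]
gripper_width: 55.4
```

Emit:
{"name": "send_rows", "arguments": {"commands": [[[0.01, 0, 0, 0, 0, 0], [0.01, 0, 0, 0, 0, 0], [0.01, 0, 0, 0, 0, 0]]]}}

```text
time_s: 14.25
ee_pos: [449.6, -320.0, 38.2]
ee_rot: [-120.4, 90.0, -27.4]
force: [-1.6, 1.8, 6.1]
gripper_width: 55.3
```

Emit:
{"name": "send_rows", "arguments": {"commands": [[[-0.005, 0, 0, 0, 0, 0], [-0.005, 0, 0, 0, 0, 0], [-0.005, 0, 0, 0, 0, 0], [-0.005, 0, 0, 0, 0, 0]]], "jaw": -0.75}}

```text
time_s: 14.75
ee_pos: [449.5, -319.9, 37.8]
ee_rot: [-0.9, 90.0, 92.1]
force: [0.1, -0.1, 0.4]
gripper_width: 79.9
```

Emit:
{"name": "send_rows", "arguments": {"commands": [[[-0.1, 0, 0, 0, 0, 0], [-0.4, 0, 0, 0, 0, 0], [-0.8, 0, 0, 0, 0, 0], [-1, 0, 0, 0, 0, 0], [-1, 0, 0, 0, 0, 0]]]}}

```text
time_s: 15.38
ee_pos: [450.5, -320.7, 140.1]
ee_rot: [-128.4, 89.7, -35.4]
force: [-0.4, -0.8, -0.3]
gripper_width: 79.8
```

```bash
python3 - <<'E'
from workcell import env
from h import *
go(env,453,-69.2,105,95.8)
p,d,X=shot(env,"wrist","w7")
E
```

```text
at [ 450.5 -320.7  140.1] az 92.99 w 79.8 t 15.38 F [-0.4 -0.8 -0.3] ->D [ 0.344 -0.155  2.511] wx -0.0078
```

View pics/w7.png

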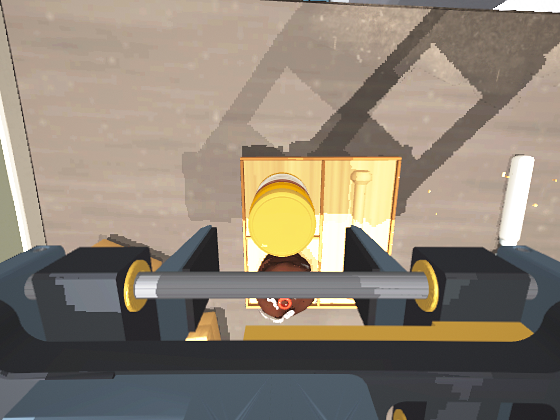

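Emit:
{"name": "send_rows", "arguments": {"commands": [[[0, -0.02, 0.4, 0, 0, 0], [0, -0.05, 0.84, 0, 0, 0]]], "jaw": 0}}

```text
time_s: 15.68
ee_pos: [449.2, -234.7, 136.4]
ee_rot: [53.3, 89.8, 146.2]
force: [0.3, 0.2, -0.1]
gripper_width: 62.6
```

Emit:
{"name": "send_rows", "arguments": {"commands": [[[0, -0.02, 0.4, 0, 0, 0], [0, -0.05, 0.84, 0, 0, 0]]]}}

```text
time_s: 15.92
ee_pos: [449.8, -150.2, 136.6]
ee_rot: [63.4, 89.9, 156.3]
force: [0.3, 0.3, 0.9]
gripper_width: 45.8
```

Emit:
{"name": "send_rows", "arguments": {"commands": [[[0, -0.02, 0.4, 0, 0, 0], [0.2, -0.055, 0.83, -0.0078, 0, 0], [0.3, -0.055, 0.83, -0.0078, 0, 0], [0.3, -0.055, 0.83, -0.0078, 0, 0]]]}}

```text
time_s: 16.42
ee_pos: [450.9, -68.6, 106.6]
ee_rot: [80.7, 89.8, 176.6]
force: [0.3, -0.9, 0.4]
gripper_width: 45.6
```

```bash
python3 - <<'E'
from workcell import env
from h import *
go(env,453,-69.2,4,95.8)
p,d,X=shot(env,"wrist","w8"); np.savez("w8.npz",p=p,d=d,X=X)
E
```

```text
at [450.9 -68.6 106.6] az 95.82 w 45.6 t 16.43 F [ 0.3 -0.9  0.4] ->D [ 1.026 -0.023 -0.009] wx 0.0001
```

View pics/w8.png

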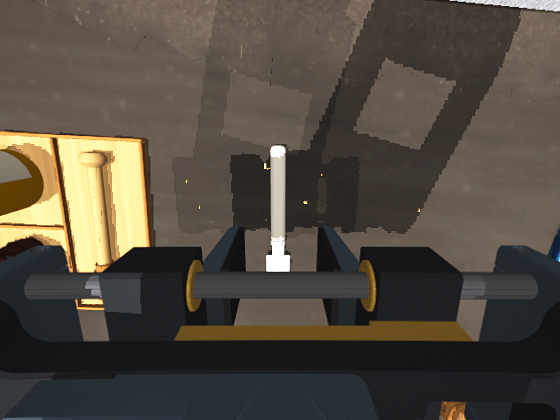

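Emit:
{"name": "send_rows", "arguments": {"commands": [[[0.4, -0.02, -0.006, 0, 0, 0], [0.7, -0.02, -0.006, 0, 0, 0], [0.85, -0.02, -0.006, 0, 0, 0], [0.95, -0.02, -0.006, 0, 0, 0], [0.98, -0.02, -0.006, 0, 0, 0], [0.98, -0.02, -0.006, 0, 0, 0], [0.98, -0.02, -0.006, 0, 0, 0]]]}}

```text
time_s: 17.35
ee_pos: [454.5, -69.0, 10.5]
ee_rot: [-102.3, 89.9, -6.5]
force: [-0.1, 0.2, 0.4]
gripper_width: 46.0
```

```bash
python3 - <<'E'
from workcell import env
from h import *
go(env,453,-69.2,4,95.8)
E
```

```text
at [454.5 -69.   10.5] az 95.79 w 46.0 t 17.35 F [-0.1  0.2  0.4] ->D [ 0.065  0.015 -0.001] wx -0.0
```

Emit:
{"name": "send_rows", "arguments": {"commands": [[[0.04, 0.01, 0, 0, 0, 0], [0.06, 0.01, 0, 0, 0, 0], [0.06, 0.01, 0, 0, 0, 0], [0.06, 0.01, 0, 0, 0, 0]]]}}

```text
time_s: 17.85
ee_pos: [453.0, -68.9, 3.9]
ee_rot: [-34.4, 90.0, 61.4]
force: [0.0, -0.0, -0.0]
gripper_width: 45.8
```

Emit:
{"name": "send_rows", "arguments": {"commands": [[[0, 0, 0, 0, 0, 0], [0, 0, 0, 0, 0, 0], [0, 0, 0, 0, 0, 0], [0, 0, 0, 0, 0, 0], [0, 0, 0, 0, 0, 0], [0, 0, 0, 0, 0, 0]]], "jaw": 1, "force": 20}}

```text
time_s: 18.6
ee_pos: [452.9, -68.9, 3.9]
ee_rot: [-68.9, 90.0, 26.9]
force: [-0.0, -0.7, 1.0]
gripper_width: 13.4
```

Emit:
{"name": "send_rows", "arguments": {"commands": [[[-0.2, 0, 0, 0, 0, 0], [-0.6, 0, 0, 0, 0, 0], [-1, 0, 0, 0, 0, 0], [-1, 0, 0, 0, 0, 0]]]}}

```text
time_s: 19.1
ee_pos: [455.0, -69.2, 106.5]
ee_rot: [-104.6, 89.6, -8.8]
force: [-0.2, -0.0, -0.9]
gripper_width: 13.8
```

```bash
python3 - <<'E'
from workcell import env
from h import *
go(env,484.9,332.5,105,86.7)
p,d,X=shot(env,"wrist","w9")
E
```

```text
at [455.  -69.2 106.5] az 95.8 w 13.8 t 19.1 F [-0.2 -0.  -0.9] ->D [ 0.013 -0.703  3.967] wx 0.0253
```

View pics/w9.png

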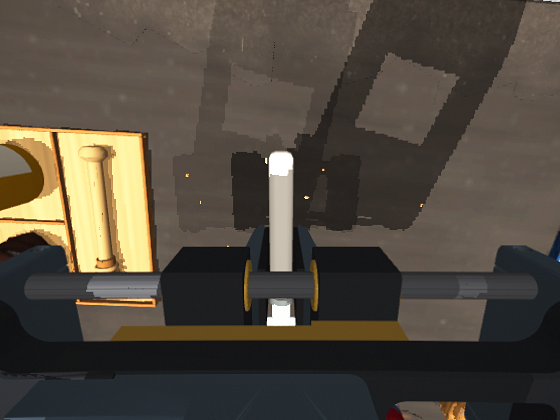

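Emit:
{"name": "send_rows", "arguments": {"commands": [[[0, -0.08, 0.45, 0, 0, 0], [0, -0.175, 0.99, 0, 0, 0]]]}}

```text
time_s: 19.4
ee_pos: [459.3, 31.8, 102.4]
ee_rot: [86.7, 89.8, -177.7]
force: [1.3, -0.1, -0.3]
gripper_width: 14.1
```

Emit:
{"name": "send_rows", "arguments": {"commands": [[[0, -0.08, 0.45, 0, 0, 0], [0, -0.175, 0.99, 0, 0, 0]]]}}

```text
time_s: 19.65
ee_pos: [466.5, 132.6, 102.2]
ee_rot: [100.9, 89.8, -163.4]
force: [1.1, -0.6, -1.0]
gripper_width: 13.7
```

Emit:
{"name": "send_rows", "arguments": {"commands": [[[0, -0.08, 0.45, 0, 0, 0], [0, -0.175, 0.99, 0, 0, 0]]]}}

```text
time_s: 19.9
ee_pos: [473.9, 232.7, 102.0]
ee_rot: [112.7, 89.8, -151.5]
force: [1.3, -0.8, 0.9]
gripper_width: 14.0
```

Emit:
{"name": "send_rows", "arguments": {"commands": [[[0, -0.08, 0.45, 0.0125, 0, 0], [0, -0.178, 0.99, 0.0253, 0, 0], [0, -0.178, 0.99, 0.0253, 0, 0], [0, -0.178, 0.99, 0.0253, 0, 0]]]}}

```text
time_s: 20.4
ee_pos: [481.6, 331.2, 102.1]
ee_rot: [131.7, 89.8, -141.5]
force: [-0.2, 0.1, -0.2]
gripper_width: 13.7
```

```bash
python3 - <<'E'
from workcell import env
from h import *
go(env,484.9,332.5,8.5,86.7)
p,d,X=shot(env,"wrist","w10")
E
```

```text
at [481.6 331.2 102.1] az 86.75 w 13.7 t 20.4 F [-0.2  0.1 -0.2] ->D [ 0.936 -0.035  0.018] wx 0.0001
```

View pics/w10.png

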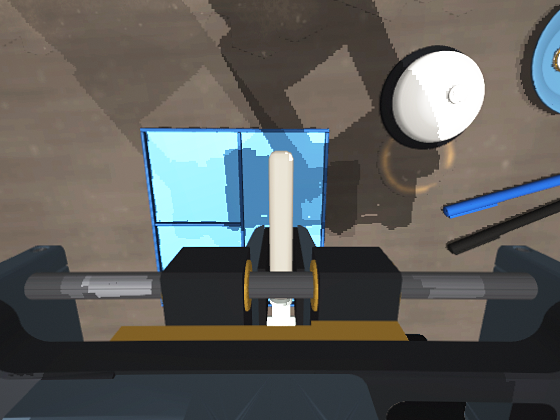

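```bash
python3 - <<'E'
import numpy as np
for n in("top","side"):
    X=np.load(n+"X.npy"); m=(X[...,0]>435)&(X[...,0]<535)&(X[...,1]>380)&(X[...,1]<440)
    print(n,m.sum(),X[m][:,2].max() if m.any() else None)
E
```

```text
top 1004 5.768798366190244
side 1594 3.4731848969799
```

Emit:
{"name": "send_rows", "arguments": {"commands": [[[0.4, -0.025, 0.015, 0, 0, 0], [0.7, -0.025, 0.015, 0, 0, 0], [0.85, -0.025, 0.015, 0, 0, 0], [0.88, -0.025, 0.015, 0, 0, 0], [0.88, -0.025, 0.015, 0, 0, 0], [0.88, -0.025, 0.015, 0, 0, 0]]]}}

```text
time_s: 21.2
ee_pos: [486.1, 333.9, 17.1]
ee_rot: [-52.2, 89.9, 34.5]
force: [-0.8, -0.1, 0.1]
gripper_width: 13.7
```

```bash
python3 - <<'E'
from workcell import env
from h import *
go(env,484.9,332.5,8,86.7)
E
```

```text
at [486.1 333.9  17.1] az 86.69 w 13.7 t 21.2 F [-0.8 -0.1  0.1] ->D [ 0.091  0.012 -0.015] wx -0.0
```

Emit:
{"name": "send_rows", "arguments": {"commands": [[[0.05, 0, -0.005, 0, 0, 0], [0.085, 0, -0.005, 0, 0, 0], [0.085, 0, -0.005, 0, 0, 0], [0.085, 0, -0.005, 0, 0, 0]]]}}

```text
time_s: 21.7
ee_pos: [485.4, 333.1, 7.9]
ee_rot: [-41.8, 90.0, 44.9]
force: [-0.3, -0.4, 5.8]
gripper_width: 14.2
```

Emit:
{"name": "send_rows", "arguments": {"commands": [[[0, 0, 0, 0, 0, 0], [0, 0, 0, 0, 0, 0], [0, 0, 0, 0, 0, 0], [0, 0, 0, 0, 0, 0]]], "jaw": 0.35}}

```text
time_s: 22.2
ee_pos: [485.4, 333.0, 7.3]
ee_rot: [91.1, 90.0, 177.8]
force: [-0.6, -0.5, 0.1]
gripper_width: 29.3
```

Emit:
{"name": "send_rows", "arguments": {"commands": [[[-0.2, 0, 0, 0, 0, 0], [-0.6, 0, 0, 0, 0, 0], [-1, 0, 0, 0, 0, 0], [-1, 0, 0, 0, 0, 0]]]}}

```text
time_s: 22.7
ee_pos: [487.3, 334.3, 110.9]
ee_rot: [-52.7, 89.6, 34.0]
force: [-0.6, -0.1, -1.9]
gripper_width: 29.9
```

```bash
python3 - <<'E'
from workcell import env
from h import *
go(env,678.5,57,140,86.7)
p,d,X=shot(env,"wrist","w11")
E
```

```text
at [487.3 334.3 110.9] az 86.69 w 29.9 t 22.7 F [-0.6 -0.1 -1.9] ->D [-0.29  -2.07  -2.657] wx -0.0
```

View pics/w11.png

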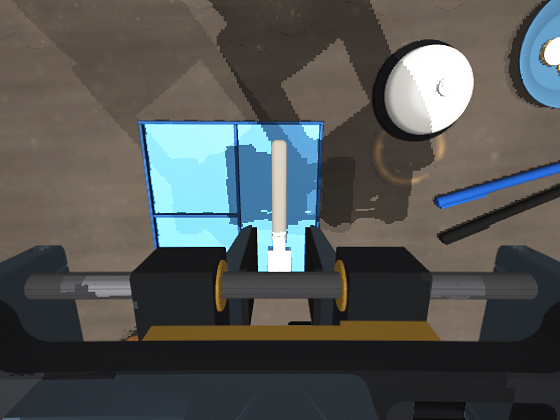

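Emit:
{"name": "send_rows", "arguments": {"commands": [[[-0.1, -0.3, -0.4, 0, 0, 0], [-0.3, -0.69, -0.886, 0, 0, 0], [-0.3, -0.69, -0.886, 0, 0, 0]]], "jaw": -0.85}}

```text
time_s: 23.12
ee_pos: [551.1, 237.8, 137.1]
ee_rot: [-121.5, 89.9, -35.0]
force: [0.6, 0.8, -0.9]
gripper_width: 56.7
```

Emit:
{"name": "send_rows", "arguments": {"commands": [[[0, -0.35, -0.45, 0, 0, 0], [0, -0.69, -0.886, 0, 0, 0]]]}}

```text
time_s: 23.38
ee_pos: [612.2, 148.0, 135.7]
ee_rot: [93.0, 89.8, 179.7]
force: [0.0, 0.4, 0.1]
gripper_width: 76.8
```

Emit:
{"name": "send_rows", "arguments": {"commands": [[[0, -0.3, -0.4, 0, 0, 0], [0, -0.6, -0.886, 0, 0, 0], [0, -0.6, -0.886, 0, 0, 0], [0, -0.6, -0.886, 0, 0, 0]]]}}

```text
time_s: 23.88
ee_pos: [666.5, 57.2, 135.8]
ee_rot: [80.6, 89.8, 167.3]
force: [0.0, -0.5, 1.1]
gripper_width: 84.2
```

```bash
python3 - <<'E'
from workcell import env
from h import *
go(env,678.5,57,25,86.7)
p,d,X=shot(env,"wrist","w12")
S=X[160:270,200:360].reshape(-1,3); S=S[abs(S[:,2]-72)<3.5]
c,r=cv2.minEnclosingCircle(S[:,:2].astype(np.float32)); print(c,r)
E
```

```text
at [666.5  57.2 135.8] az 86.69 w 84.2 t 23.88 F [ 0.  -0.5  1.1] ->D [ 1.107 -0.124  0.005] wx -0.0
(678.2841796875, 56.722530364990234) 28.551898956298828
```

View pics/w12.png

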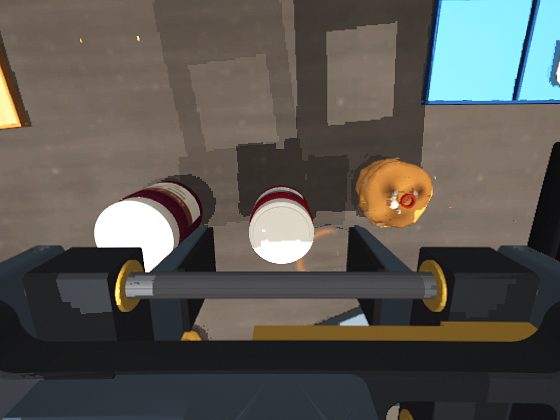

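Emit:
{"name": "send_rows", "arguments": {"commands": [[[0.2, -0.12, 0.003, 0, 0, 0], [0.5, -0.12, 0.003, 0, 0, 0], [0.8, -0.12, 0.003, 0, 0, 0], [1, -0.12, 0.003, 0, 0, 0], [1, -0.12, 0.003, 0, 0, 0]]]}}

```text
time_s: 24.55
ee_pos: [677.9, 56.9, 34.3]
ee_rot: [95.2, 89.7, -178.0]
force: [0.9, -1.0, 0.4]
gripper_width: 84.3
```

Emit:
{"name": "send_rows", "arguments": {"commands": [[[0.1, 0, 0, 0, 0, 0], [0.1, 0, 0, 0, 0, 0], [0.1, 0, 0, 0, 0, 0]]]}}

```text
time_s: 24.92
ee_pos: [680.1, 55.9, 28.1]
ee_rot: [-78.4, 89.9, 8.3]
force: [-0.3, -0.3, -0.4]
gripper_width: 84.5
```

```bash
python3 - <<'E'
from workcell import env
from h import *
go(env,678.4,57,25,86.7)
E
```

```text
at [680.1  55.9  28.1] az 86.7 w 84.5 t 24.93 F [-0.3 -0.3 -0.4] ->D [0.031 0.018 0.01 ] wx -0.0
```

Emit:
{"name": "send_rows", "arguments": {"commands": [[[0, 0, 0, 0, 0, 0], [0, 0, 0, 0, 0, 0], [0, 0, 0, 0, 0, 0], [0, 0, 0, 0, 0, 0], [0, 0, 0, 0, 0, 0]]], "jaw": 1, "force": 30}}

```text
time_s: 25.55
ee_pos: [679.9, 56.1, 27.7]
ee_rot: [-42.0, 90.0, 44.6]
force: [-1.3, 1.7, 2.3]
gripper_width: 59.3
```

Emit:
{"name": "send_rows", "arguments": {"commands": [[[-0.2, 0, 0, 0, 0, 0], [-0.5, 0, 0, 0, 0, 0], [-0.8, 0, 0, 0, 0, 0], [-1, 0, 0, 0, 0, 0], [-1, 0, 0, 0, 0, 0]]]}}

```text
time_s: 26.18
ee_pos: [680.3, 55.6, 128.2]
ee_rot: [-89.3, 89.9, -2.6]
force: [0.2, 0.6, -3.7]
gripper_width: 59.2
```

```bash
python3 - <<'E'
from workcell import env
from h import *
go(env,533.6,248.1,128,86.7)
E
```

```text
at [680.3  55.6 128.2] az 86.69 w 59.2 t 26.18 F [ 0.2  0.6 -3.7] ->D [-1.000e-03  1.575e+00  1.837e+00] wx -0.0
```

Emit:
{"name": "send_rows", "arguments": {"commands": [[[0, 0.35, 0.2, 0, 0, 0], [0, 0.8, 0.5, 0, 0, 0], [0, 1, 0.85, 0, 0, 0]]]}}

```text
time_s: 26.55
ee_pos: [581.0, 146.3, 125.2]
ee_rot: [106.8, 89.7, -166.5]
force: [0.5, -0.2, -3.8]
gripper_width: 59.5
```

Emit:
{"name": "send_rows", "arguments": {"commands": [[[0, 0.3, 0.5, 0, 0, 0], [0, 0.5, 0.9, 0, 0, 0], [0, 0.575, 0.985, 0, 0, 0], [0, 0.575, 0.985, 0, 0, 0], [0, 0.575, 0.985, 0, 0, 0]]]}}

```text
time_s: 27.18
ee_pos: [533.4, 246.9, 126.8]
ee_rot: [151.5, 89.9, -121.9]
force: [0.2, -0.1, -3.5]
gripper_width: 59.6
```

```bash
python3 - <<'E'
from workcell import env
from h import *
go(env,533.6,248.1,31.5,86.7)
p,d,X=shot(env,"wrist","w13")
E
```

```text
at [533.4 246.9 126.8] az 86.64 w 59.6 t 27.18 F [ 0.2 -0.1 -3.5] ->D [ 0.953 -0.002  0.013] wx -0.0002
```

View pics/w13.png

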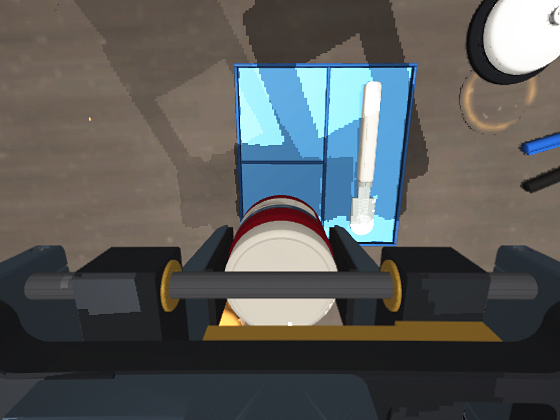

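Emit:
{"name": "send_rows", "arguments": {"commands": [[[0.3, 0, 0.01, 0, 0, 0], [0.6, 0, 0.01, 0, 0, 0], [0.8, 0, 0.01, 0, 0, 0], [0.9, 0, 0.01, 0, 0, 0], [0.91, 0, 0.01, 0, 0, 0], [0.91, 0, 0.01, 0, 0, 0], [0.91, 0, 0.01, 0, 0, 0]]]}}

```text
time_s: 28.1
ee_pos: [533.8, 249.3, 37.4]
ee_rot: [-60.2, 89.9, 26.5]
force: [0.1, 0.2, -3.1]
gripper_width: 59.5
```

Emit:
{"name": "send_rows", "arguments": {"commands": [[[0.02, 0, 0, 0, 0, 0], [0.03, 0, 0, 0, 0, 0], [0.03, 0, 0, 0, 0, 0], [0.03, 0, 0, 0, 0, 0]]]}}

```text
time_s: 28.6
ee_pos: [533.1, 249.1, 33.4]
ee_rot: [53.0, 90.0, 139.7]
force: [-0.2, 0.7, -4.2]
gripper_width: 59.8
```

```bash
python3 - <<'E'
from workcell import env
from h import *
go(env,533.6,248.1,31.5,86.7)
E
```

```text
at [533.1 249.1  33.4] az 86.7 w 59.8 t 28.6 F [-0.2  0.7 -4.2] ->D [ 0.019 -0.006 -0.01 ] wx -0.0
```

Emit:
{"name": "send_rows", "arguments": {"commands": [[[0.015, 0, -0.01, 0, 0, 0], [0.022, 0, -0.01, 0, 0, 0], [0.022, 0, -0.01, 0, 0, 0]]]}}

```text
time_s: 28.98
ee_pos: [533.1, 248.0, 31.7]
ee_rot: [-88.4, 90.0, -1.7]
force: [-1.5, -0.7, 2.1]
gripper_width: 59.7
```

Emit:
{"name": "send_rows", "arguments": {"commands": [[[0, 0, 0, 0, 0, 0], [0, 0, 0, 0, 0, 0], [0, 0, 0, 0, 0, 0], [0, 0, 0, 0, 0, 0]]], "jaw": -0.85}}

```text
time_s: 29.48
ee_pos: [533.1, 248.2, 31.3]
ee_rot: [-37.5, 90.0, 49.2]
force: [0.3, -1.1, 0.4]
gripper_width: 84.4
```

Emit:
{"name": "send_rows", "arguments": {"commands": [[[-0.1, 0, 0, 0, 0, 0], [-0.4, 0, 0, 0, 0, 0], [-0.8, 0, 0, 0, 0, 0], [-1, 0, 0, 0, 0, 0], [-1, 0, 0, 0, 0, 0]]]}}

```text
time_s: 30.1
ee_pos: [534.2, 248.6, 133.6]
ee_rot: [-61.7, 89.7, 24.9]
force: [-0.4, 1.0, -0.6]
gripper_width: 84.5
```

```bash
python3 - <<'E'
from workcell import env
from h import *
go(env,659,-62,138,86.7)
p,d,X=shot(env,"wrist","w14")
E
```

```text
at [534.2 248.6 133.6] az 86.69 w 84.5 t 30.1 F [-0.4  1.  -0.6] ->D [-0.045 -1.425 -3.029] wx -0.0
```

View pics/w14.png

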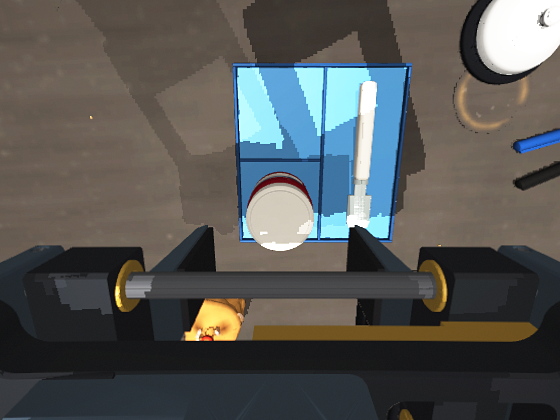

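Emit:
{"name": "send_rows", "arguments": {"commands": [[[0, -0.1, -0.45, 0, 0, 0], [-0.1, -0.3, -0.98, 0, 0, 0]]]}}

```text
time_s: 30.4
ee_pos: [555.7, 147.9, 139.1]
ee_rot: [104.8, 89.7, -168.4]
force: [1.6, 0.1, -0.3]
gripper_width: 84.6
```

Emit:
{"name": "send_rows", "arguments": {"commands": [[[0, -0.2, -0.45, 0, 0, 0], [0, -0.4, -0.98, 0, 0, 0]]]}}

```text
time_s: 30.65
ee_pos: [591.3, 47.1, 139.9]
ee_rot: [89.1, 89.9, 175.8]
force: [0.2, -1.1, 0.6]
gripper_width: 84.4
```

Emit:
{"name": "send_rows", "arguments": {"commands": [[[0, -0.3, -0.45, 0, 0, 0], [0, -0.725, -0.98, 0, 0, 0], [0, -0.725, -1, 0, 0, 0], [0, -0.725, -1, 0, 0, 0]]]}}

```text
time_s: 31.15
ee_pos: [657.2, -55.7, 139.6]
ee_rot: [77.4, 89.8, 164.0]
force: [-0.2, 0.3, 0.3]
gripper_width: 84.4
```

```bash
python3 - <<'E'
from workcell import env
from h import *
p,d,X=shot(env,"wrist","w15")
S=X[150:275,200:370].reshape(-1,3); S=S[abs(S[:,2]-88)<3.5]
c,r=cv2.minEnclosingCircle(S[:,:2].astype(np.float32)); print(c,r)
go(env,669.5,-62,31,86.7)
E
```

```text
(669.8321533203125, -61.60234069824219) 31.50258445739746
at [657.1 -54.8 140. ] az 86.7 w 84.3 t 31.2 F [-0.2 -0.3 -0.6] ->D [ 1.09  -0.131 -0.066] wx -0.0
```

View pics/w15.png

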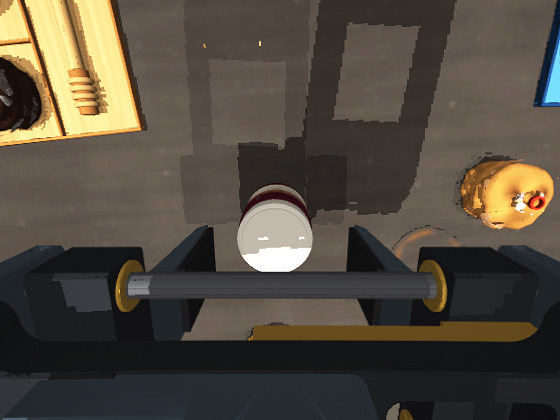

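Emit:
{"name": "send_rows", "arguments": {"commands": [[[0, -0.13, -0.064, 0, 0, 0], [0.2, -0.13, -0.064, 0, 0, 0], [0.5, -0.13, -0.064, 0, 0, 0], [0.8, -0.13, -0.064, 0, 0, 0], [0.98, -0.13, -0.064, 0, 0, 0], [0.98, -0.13, -0.064, 0, 0, 0]]], "jaw": -1}}

```text
time_s: 31.95
ee_pos: [670.2, -62.1, 42.0]
ee_rot: [85.6, 89.9, 172.4]
force: [0.3, -0.1, -0.1]
gripper_width: 91.1
```

Emit:
{"name": "send_rows", "arguments": {"commands": [[[0.11, 0, 0, 0, 0, 0], [0.11, 0, 0, 0, 0, 0], [0.11, 0, 0, 0, 0, 0]]]}}

```text
time_s: 32.33
ee_pos: [671.2, -62.8, 32.8]
ee_rot: [-88.8, 89.9, -2.1]
force: [-0.1, 0.3, -1.0]
gripper_width: 91.1
```

```bash
python3 - <<'E'
from workcell import env
from h import *
go(env,669.7,-61.8,31,86.7)
E
```

```text
at [671.2 -62.8  32.8] az 86.69 w 91.1 t 32.33 F [-0.1  0.3 -1. ] ->D [0.018 0.016 0.009] wx -0.0
```

Emit:
{"name": "send_rows", "arguments": {"commands": [[[0, 0, 0, 0, 0, 0], [0, 0, 0, 0, 0, 0], [0, 0, 0, 0, 0, 0], [0, 0, 0, 0, 0, 0], [0, 0, 0, 0, 0, 0]]], "jaw": 1, "force": 30}}

```text
time_s: 32.95
ee_pos: [671.0, -62.5, 32.4]
ee_rot: [-33.2, 90.0, 53.5]
force: [0.5, 1.8, 1.1]
gripper_width: 65.6
```

Emit:
{"name": "send_rows", "arguments": {"commands": [[[-0.2, 0, 0, 0, 0, 0], [-0.5, 0, 0, 0, 0, 0], [-0.8, 0, 0, 0, 0, 0], [-1, 0, 0, 0, 0, 0], [-1, 0, 0, 0, 0, 0]]]}}

```text
time_s: 33.58
ee_pos: [671.5, -63.1, 133.3]
ee_rot: [-97.9, 89.8, -11.2]
force: [-0.3, 0.4, -3.6]
gripper_width: 66.0
```

```bash
python3 - <<'E'
from workcell import env
from h import *
go(env,446.7,253.1,133,86.7)
E
```

```text
at [671.5 -63.1 133.3] az 86.69 w 66.0 t 33.58 F [-0.3  0.4 -3.6] ->D [-0.005  2.427  3.027] wx -0.0
```

Emit:
{"name": "send_rows", "arguments": {"commands": [[[0, 0.3, 0.2, 0, 0, 0], [0, 0.8, 0.45, 0, 0, 0], [0, 0.95, 0.6, 0, 0, 0]]]}}

```text
time_s: 33.95
ee_pos: [575.2, 3.5, 130.2]
ee_rot: [91.8, 89.6, 178.5]
force: [-0.1, 0.1, -2.3]
gripper_width: 65.6
```

Emit:
{"name": "send_rows", "arguments": {"commands": [[[0, 0.4, 0.4, 0, 0, 0], [0, 0.9, 0.8, 0, 0, 0]]]}}

```text
time_s: 34.2
ee_pos: [494.8, 87.6, 131.2]
ee_rot: [49.3, 90.0, 135.9]
force: [-0.3, 1.0, -2.7]
gripper_width: 65.5
```

Emit:
{"name": "send_rows", "arguments": {"commands": [[[0, 0.25, 0.4, 0, 0, 0], [0, 0.45, 0.9, 0, 0, 0]]]}}

```text
time_s: 34.45
ee_pos: [454.5, 179.8, 131.5]
ee_rot: [145.2, 90.0, -128.2]
force: [0.6, -0.7, -2.4]
gripper_width: 65.3
```

Emit:
{"name": "send_rows", "arguments": {"commands": [[[0, 0.127, 0.4, 0, 0, 0], [0, 0.127, 0.6, 0, 0, 0], [0, 0.127, 0.727, 0, 0, 0], [0, 0.127, 0.727, 0, 0, 0], [0, 0.127, 0.727, 0, 0, 0]]]}}

```text
time_s: 35.08
ee_pos: [447.4, 251.3, 132.0]
ee_rot: [152.5, 89.9, -120.8]
force: [-0.8, -0.2, -2.9]
gripper_width: 65.5
```

```bash
python3 - <<'E'
from workcell import env
from h import *
go(env,446.7,253.1,36.4,86.7)
p,d,X=shot(env,"wrist","w16")
E
```

```text
at [447.4 251.3 132. ] az 86.63 w 65.5 t 35.08 F [-0.8 -0.2 -2.9] ->D [0.956 0.008 0.018] wx -0.0002
```

View pics/w16.png

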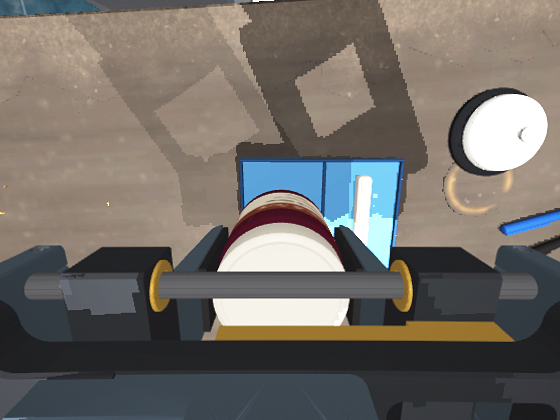

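Emit:
{"name": "send_rows", "arguments": {"commands": [[[0.3, 0.005, 0.015, 0, 0, 0], [0.6, 0.005, 0.015, 0, 0, 0], [0.8, 0.005, 0.015, 0, 0, 0], [0.9, 0.005, 0.015, 0, 0, 0], [0.91, 0.005, 0.015, 0, 0, 0], [0.91, 0.005, 0.015, 0, 0, 0], [0.91, 0.005, 0.015, 0, 0, 0]]]}}

```text
time_s: 36.0
ee_pos: [447.3, 254.2, 42.1]
ee_rot: [-57.1, 89.9, 29.6]
force: [-1.0, -0.3, -1.5]
gripper_width: 65.4
```

Emit:
{"name": "send_rows", "arguments": {"commands": [[[0.02, 0, 0, 0, 0, 0], [0.03, 0, 0, 0, 0, 0], [0.03, 0, 0, 0, 0, 0], [0.03, 0, 0, 0, 0, 0]]]}}

```text
time_s: 36.5
ee_pos: [446.8, 254.0, 38.2]
ee_rot: [38.6, 90.0, 125.2]
force: [0.9, -0.2, -2.5]
gripper_width: 65.9
```

```bash
python3 - <<'E'
from workcell import env
from h import *
go(env,446.7,253.1,36.4,86.7)
E
```

```text
at [446.8 254.   38.2] az 86.7 w 65.9 t 36.5 F [ 0.9 -0.2 -2.5] ->D [ 0.018  0.    -0.009] wx -0.0
```

Emit:
{"name": "send_rows", "arguments": {"commands": [[[0.015, 0, -0.008, 0, 0, 0], [0.02, 0, -0.008, 0, 0, 0], [0.02, 0, -0.008, 0, 0, 0]]]}}

```text
time_s: 36.88
ee_pos: [446.7, 253.0, 36.4]
ee_rot: [-176.5, 90.0, -89.8]
force: [-1.4, -0.9, 0.8]
gripper_width: 65.7
```

Emit:
{"name": "send_rows", "arguments": {"commands": [[[0, 0, 0, 0, 0, 0], [0, 0, 0, 0, 0, 0], [0, 0, 0, 0, 0, 0], [0, 0, 0, 0, 0, 0]]], "jaw": -0.95}}

```text
time_s: 37.38
ee_pos: [446.8, 253.2, 36.3]
ee_rot: [-40.9, 90.0, 45.8]
force: [-0.2, -0.6, -0.4]
gripper_width: 88.9
```

Emit:
{"name": "send_rows", "arguments": {"commands": [[[-0.1, 0, 0, 0, 0, 0], [-0.4, 0, 0, 0, 0, 0], [-0.8, 0, 0, 0, 0, 0], [-1, 0, 0, 0, 0, 0], [-1, 0, 0, 0, 0, 0]]]}}

```text
time_s: 38.0
ee_pos: [447.8, 253.7, 138.3]
ee_rot: [-57.3, 89.7, 29.4]
force: [-0.5, -0.3, 0.4]
gripper_width: 89.1
```

Emit:
{"name": "send_rows", "arguments": {"commands": [[[-0.5, 0.2, -0.45, 0, 0, 0], [-0.8, 0.4, -0.95, 0, 0, 0], [-0.8, 0.4, -0.95, 0, 0, 0]]]}}

```text
time_s: 38.38
ee_pos: [400.5, 158.9, 217.5]
ee_rot: [-72.1, 89.9, 14.5]
force: [-0.2, 0.2, -0.3]
gripper_width: 88.9
```

Emit:
{"name": "send_rows", "arguments": {"commands": [[[0, 0, -0.45, 0, 0, 0], [0, 0.2, -0.95, 0, 0, 0], [0, 0.2, -0.95, 0, 0, 0], [0, 0.2, -0.95, 0, 0, 0]]]}}

```text
time_s: 38.88
ee_pos: [376.3, 67.5, 215.6]
ee_rot: [40.4, 89.9, 127.1]
force: [1.0, 0.3, 0.1]
gripper_width: 89.2
```

```bash
python3 - <<'E'
from workcell import env
from h import *
for n in("top","side"):
    p,d,X=shot(env,n,n+"F"); np.savez(n+"F.npz",p=p,d=d,X=X)
    for nm,xy,h in [("berry",(533,248),76),("plum",(447,253),92),("honey",(450,-319),99),("tan",(657,168),50),("dark",(536,-315),50)]:
        D=np.hypot(X[...,0]-xy[0],X[...,1]-xy[1]); m=(D<45)&(abs(X[...,2]-h)<5)
        if m.sum()>20: c,r=cv2.minEnclosingCircle(X[m][:,:2].astype(np.float32)); print(n,nm,m.sum(),np.round(c,1),round(r,1),X[m][:,2].mean().round(1))
s=env.state();print(s["time_s"],s["ee_pos"])
E
```

```text
top berry 477 [532.  246.5] 29.0 75.1
top plum 553 [445.5 251.7] 31.7 91.1
top honey 469 [ 447.1 -321.4] 27.2 98.0
top tan 326 [658.4 163.8] 31.3 48.2
top dark 455 [ 537.4 -313.4] 35.7 50.1
side berry 831 [533.2 249.5] 29.0 75.9
side plum 1058 [446.8 254.2] 32.0 91.8
side honey 192 [ 448.9 -316.1] 28.8 96.9
side tan 455 [661.5 174.4] 33.4 48.1
side dark 220 [ 540.2 -306.7] 36.1 49.6
38.975 [376.40764132  67.90365952 215.78008355]
```

View pics/topF.png

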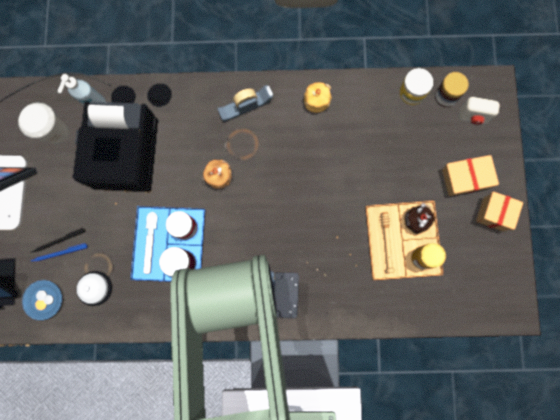

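View pics/sideF.png

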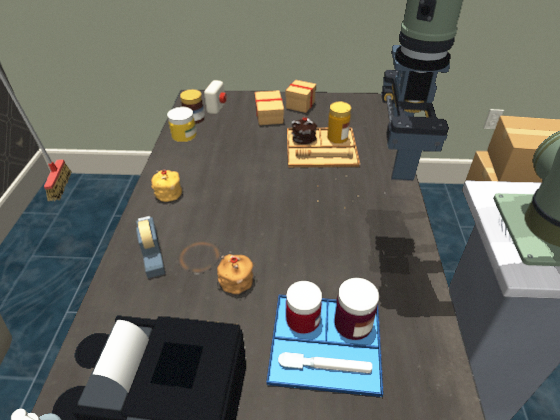

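All items sit in their places; lid heights match upright jars on the tray floor (+4 mm). Handing in.

```bash
python3 -c "
from workcell import env
print(env.job_done())"
```

```text
the job is handed in; nothing more can be done
None
```

Both gift sets are made up, and the job was handed in at about 39 s of the 125 s allowed.

- **Wooden tray:** the honey jar stands in the near jar place beside the dark cookies, and the dipper lies lengthwise in the long lane.
- **Blue tray:** the red jar is in the far jar place, the dark purple jar is in the near one, and the spreader lies lengthwise in the long lane.

**Order:** I laid each utensil before the jars of its tray so that the gripper body cleared them. The task text sets no sequence.

**Last checks:** in the top and side pictures, all three lids are at upright height on the tray floor: about 75 mm for red, 91 mm for purple and 97–98 mm for honey. The jar centres measured within about 3–4 mm of the place centres. Both utensils are inside their lanes.

- **Cookies:** the light brown cookies measured where they were at the start. The dark cookies are still in their place, but I have no starting measurement of their position to compare with.
- **Camera disagreement:** the two cameras differed by up to about 11 mm in y: 3 mm on the blue-tray jars, 5 mm on honey, and 7–11 mm on the cookies. They had disagreed on the row in the same way at the start, so I put it down to the cameras rather than to anything moving.

No check failed. The highest wrist force reading at the end of any move was under 10 N.

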